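# Free a glass blank from the holding jig

### The job

The blue glass blank clamped in the jig under the lamp is finished. Swing the spring-loaded hold-down finger up and over until it stays open, without dragging the glass about under it, then lift the glass out and set it down, without dropping it, flat, centred and lengthwise on the empty cork-topped rest. Leave the finger open and everything else where it is.

Things in the scene. Friction and masses are not known exactly. Their poses are not given: they have to be found in the camera images.
- jig: fixed aluminium holding jig, base 190 x 200 x 20 high; origin on the table under the middle of the pedestal; x points away from the robot, y to its left, z up. The black pedestal (36 wide in y, 108 long in x) carries the glass at z = 40; a steel stop 4 high above that seat stands at each end (x = +-53 to 61). Hinge bracket and spring strut at x = 12 to 54, y = 66 to 92, up to z = 68 (sizes in mm)
- lamp (a point): middle of the underside of the grey lamp bar of the jig, at (18, 0, 164) in its frame: bar 36 (x) x 200 (y) x 24 high, carried by two posts at jig x = 88, y = +-88. A tool held upright over the glass or the handle strikes it; a tool that leans back towards the jig's -x by 22 to 40 degrees clears it (sizes in mm)
- finger_hinge (a point): point on the hold-down finger's hinge axis, at (25, 75, 60) in the jig's frame; the axis runs along the jig's x (sizes in mm)
- finger_grip (a point): middle of the finger's round steel handle, 12 diameter, along the jig's x; its free part reaches from 14 before this point (robot side) to 32 behind it; turns with the finger. With the finger down it lies at (-13, -5, 85) in the jig's frame: 80 to the -y side of the hinge, 25 above it, 39 above the glass, nothing beside it (sizes in mm)
- finger (a joint): angle (rad) of the hold-down finger, a steel arm at jig x = 25 with a rubber toe on the glass. 0 = down, pressing; it grows as the handle goes up and over to the jig's +y (a turn about the jig's -x). Over-centre spring: below 0.9 it pushes down (3 N at the handle when down), above 0.9 it drives itself up to its stop at 2.1 and stays there (sizes in mm)
- glass: loose cobalt-blue glass blank, 100 (x) x 56 (y) x 6 thick, about 85 g, lying on the jig's pedestal between the end stops, lengthwise with the jig; its long edges overhang the pedestal by 10 on each side, 20 above the base. Origin: centre of its underside (sizes in mm)
- rest_free: the empty rest: fixed wooden block with a cork top, 120 long (x) x 36 wide (y) x 28 high; origin under its centre, on the table (sizes in mm)
- rest_used: the same kind of block, with another blank lying on it
- glass_done: another blank just like it, lying on rest_used; stays there. Origin: centre of its underside
- bottle: white plastic bottle, 60 diameter, 170 high, bystander; origin under its centre (sizes in mm)
- tin: red box, 60 x 80 x 70 high, bystander; origin under its centre (sizes in mm)
- tape: roll of copper foil lying flat, 60 outer diameter, 20 high, bystander; origin under its centre (sizes in mm)
- brush: small brush lying on the table, bystander
- cutter: screwdriver-shaped hand tool 160 long lying on the table, bystander (sizes in mm)
- cup: white cup, 70 diameter, 80 high, bystander; origin under its centre (sizes in mm)
Mind the look-alikes: they are no part of the job. What is shaped like the rest_free but green or turquoise is not meant.

How it is judged:
On the way, in this order (a step that is already met when the one before it is completed fails the run):
1. the finger is swung open while the glass still lies in its place (value of joint finger above 1.5 rad and distance of glass from where it was at the start of the episode below 0.012 m), for 0.2 s.
2. the glass is lifted clear of the jig (height (world z) of glass above 0.06 m and value of joint finger above 1.5 rad), for 0.1 s.
At the end, for the whole second after the job is handed in: the glass lies at rest on the empty rest: centre within 22 mm along and 12 mm across, lengthwise within 0.2 rad (either way round), flat; the finger is still open (joint above 1.7 rad) (x of glass in the frame of rest_free between -0.022 and 0.022 m and y of glass in the frame of rest_free between -0.012 and 0.012 m and z of glass in the frame of rest_free between 0.025 and 0.031 m and angle between the x axis of glass and the x axis of rest_free, either way round below 0.2 rad and angle between glass's own z axis and vertical below 0.08 rad and linear speed of glass below 0.02 m/s and value of joint finger above 1.7 rad); the robot touches nothing.
It fails at once if the glass is dragged more than 12 mm while the finger is down (value of joint finger below 0.9 rad and distance of glass from where it was at the start of the episode above 0.012 m).
It fails at once if the glass is dropped (falls free faster than 0.45 m/s) (contact force between glass and the fingers below 0.05 N and linear speed of glass above 0.45 m/s).
It fails at once if the other blank is shifted by more than 15 mm (distance of glass_done from where it was at the start of the episode above 0.015 m).
It fails at once if a bystander is shifted by more than 30 mm (distance of any of bottle, tin, tape, brush, cutter, cup from where it was at the start of the episode above 0.03 m).
It also fails if it takes over 64 s, if anything falls off the work surface, if the arm or the gripper's body presses on something with over 40 N, if the wrist force passes 120 N, or if a joint passes its speed limit or range.

### The arm

A 6-joint arm with a two-finger parallel gripper is mounted at the origin on the work surface. World frame = base frame: x ahead of the robot, y to its left, z up, the work surface at z = 0. Lengths are in m, angles in rad, forces in N, time in s.
With the tool pointing down it reaches from about 0.3 to 0.775 m from the base axis. Payload 14.6 kg.
Tool frame: the origin (TCP) lies between the finger pads; the fingertips stand 22 mm ahead of it and the grasp point (between the pads) lies 3 mm ahead of it; z points along the fingers, y is the line along which they close (so a half turn about z gives the same grasp; the last joint's range is limited). The gripper opens to 85 mm and grips with 20 to 120 N. Pads are 22 mm wide; open, the fingers measure 114 mm over their backs; the gripper's body (76 mm by 85 mm) begins 54 mm behind the grasp point. The pads swing forward as they close: fully open they stand 13 mm farther back than shut.
Start: joints at [1.261, 0.3, 1.521, -0, 1.321, -0.067], TCP at [0.132, 0.534, 0.253] pointing down, gripper open.
Joint ranges: [-3.03, 3.03], [-0.79, 2.21], [0.23, 2.52], [-1.04, 4.18], [0, 3.07], [-2.55, 2.55]. Speed limits (rad/s): [2.22, 2.22, 2.57, 3.14, 3.14, 3.14].

### API

Orientations are given as a rotation vector (axis times angle).
In Python, from plant import telemetry, cams, ticket gives the robot as it stands.
- The arm moves only by the shell command python3 -m inch 'ROWS' [OPENING] [FORCE]. ROWS is JSON, a list of rows, each a list of 4 numbers: the shift along the tool's x, y, z in mm, then the turn about the tool's z in degrees. In form: [[dx, dy, dz, turn], ...]. A call has 1 to 8 rows; each row is the pose to reach, as a shift and turn from the pose commanded when the call began, along the tool's axes at that moment; what a row does not reach only later rows make up. A row lasts 1/10 s, in which the tool goes at most 50 mm and 8.59 degrees, less where a joint would pass 70% of its speed; a pose out of reach is approached as far as the arm can. A call with a gripper value outside its range is refused whole. OPENING is the gripper's target within -1 to 1 (shut at 1, half-way at 0, fully open at -1), set as the call begins (- or left out, the last holds). The fingers move at their own pace and stop on an object; FORCE is the grip in N (left out, the last holds). Time passes only in rows, so rows that repeat a pose let the fingers close. It gives the time, the measured TCP pose, the force, the opening and the grip force at its end, in the units of the state.
- telemetry.get_state(): the state, without advancing time (a new reading comes with each control period).
- cams.capture(name): name is "side" or "top" or "wrist"; returns (picture, depth): 420x560x3 uint8, blue, green, red; 420x560 float32, m along the optical axis (not along the pixel's ray), 0 where there is no reading.
- cams.get_calibration(name): a dict with "fx", "fy", "cx", "cy" (pixels), "T" (4x4, takes a point from camera to world coordinates). Camera axes: x right, y up, looking along -z (the intrinsics and any distortion apply to the point x, -y, -z); pixel columns grow to the right and rows downward; lengths in m; the calibration is good to about 2 mm. A picture is of the moment at which its call begins: read the wrist's pose just before it. get_calibration takes no time and is no camera call; for the wrist camera it gives the pose at the moment of the call.
- ticket.job_done(): hands the job in; it is judged then, once.
The state is a dict: "t": time; "joints": joint angles; "joint_velocities": joint speeds; "joint_torque": joint torques, N m; "ee_pos": TCP position; "ee_rot": TCP orientation; "force": force on the tool from outside, world axes, zero at the start; "ft_torque": the same for the moment, N m; "grip_width": finger opening in m; "finger_force": force on a finger pad.
Only numpy, scipy, OpenCV 4.12 (cv2) and the standard library are available. Lean on these libraries where they do the work, as an engineer would, in place of code of your own. Each camera call takes 0.05 s, during which the arm holds its last target. There are 200 camera calls.

## Working session

There is one attempt and no reset: what is moved stays moved. The work goes in short steps, Python scripts to look and compute and a shell command to move; the robot and the scene stay as the last step left them, time stands still between calls to the robot, and variables do not carry over. Pictures are saved under pics/ and viewed, at most 10 in all, crops included, and the job is handed in when it is done.

```bash
ls; mkdir -p pics
python3 - <<'E'
from plant import telemetry,cams
import cv2,numpy as np
print(telemetry.get_state())
for n in("top","side"):
    im,d=cams.capture(n); cv2.imwrite(f"pics/{n}0.png",im); np.save(f"{n}0.npy",d)
    print(n,cams.get_calibration(n))
E
```

```text
pics
{'t': 0.0, 'joints': array([ 1.26139641e+00,  3.00463615e-01,  1.52163140e+00,  1.24603535e-05,
        1.32068457e+00, -6.66234713e-02]), 'joint_velocities': array([ 1.80368657e-03,  1.90384342e-04, -7.06300372e-04, -1.52465413e-03,
        1.15619021e-03,  7.82884149e-05]), 'joint_torque': array([-4.45864916e-04, -5.43518722e+01, -3.61776209e+01, -1.46884149e-04,
        4.22940051e-03, -3.59901310e-05]), 'ee_pos': array([0.13216386, 0.53365459, 0.25270411]), 'ee_rot': array([-3.80392957e-01, -3.11824212e+00,  1.82789808e-03]), 'force': array([ 0.87837431,  0.15449266, -0.18753965]), 'ft_torque': array([ 0.07851515,  0.0041157 , -0.03232462]), 'finger_force': 0.0, 'grip_width': 0.08515831011822629}
top {'fx': 529.8577900431941, 'fy': 529.8577900431941, 'cx': 275.3035914767512, 'cy': 202.47473301891748, 'T': array([[-0.00985618,  0.98826825, -0.15240974,  0.27945411],
       [-0.99982299, -0.00729699,  0.01734172, -0.03980391],
       [ 0.01602614,  0.15255368,  0.98816524,  1.53498604],
       [ 0.        ,  0.        ,  0.        ,  1.        ]])}
side {'fx': 470.4359135891066, 'fy': 470.4359135891066, 'cx': 286.45831288119194, 'cy': 211.70816148264709, 'T': array([[ 0.99638004,  0.05132783, -0.0677663 ,  0.42518391],
       [-0.0839957 ,  0.71722676, -0.69175899, -0.7904198 ],
       [ 0.01309732,  0.69494692,  0.71894175,  0.8860757 ],
       [ 0.        ,  0.        ,  0.        ,  1.        ]])}
```

View pics/top0.png

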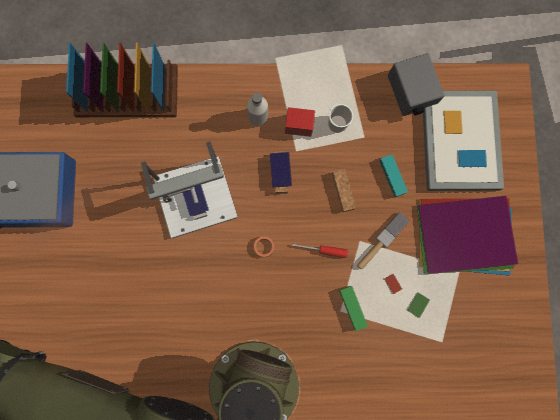

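View pics/side0.png

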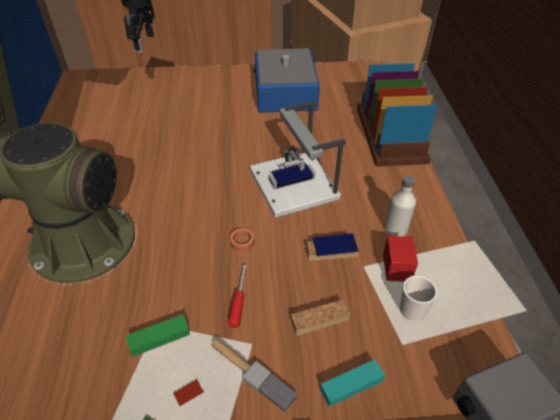

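The top view shows the jig at (195,195) with the blue glass at (195,200). The used rest is at (281,172), with a blue blank on it. Candidates for the empty rest are cork/wood (344,190), turquoise (393,175) and green (353,308). Only the one at (344,190) has a cork top, and I'll confirm it in a crop.

```bash
cat > h.py <<'E'
import numpy as np,cv2
def ray(c,u,v,z):
    T=c["T"];d=T[:3,:3]@np.array([(u-c["cx"])/c["fx"],-(v-c["cy"])/c["fy"],-1.])
    return T[:3,3]+d*(z-T[2,3])/d[2]
def proj(c,p):
    q=np.linalg.inv(c["T"])@np.r_[p,1]
    return np.array([c["cx"]+c["fx"]*q[0]/-q[2], c["cy"]+c["fy"]*q[1]/q[2]])
def rect(c,mask,z):
    cs=cv2.findContours(mask,cv2.RETR_EXTERNAL,cv2.CHAIN_APPROX_NONE)[0]
    k=max(cs,key=cv2.contourArea)[:,0].astype(float)
    P=np.array([ray(c,u,v,z)[:2] for u,v in k])*1000
    (cx,cy),(w,h),a=cv2.minAreaRect(P.astype(np.float32))
    b=cv2.boxPoints(((cx,cy),(w,h),a)); e=[b[1]-b[0],b[2]-b[1]]
    l=max(e,key=np.linalg.norm)
    return (round(cx,1),round(cy,1)),sorted((round(w,1),round(h,1))),round(np.degrees(np.arctan2(l[1],l[0])),1),b.round(0).tolist()
E
python3 - <<'E'
from h import *
from plant import cams
c=cams.get_calibration("top");im=cv2.imread("pics/top0.png");hsv=cv2.cvtColor(im,cv2.COLOR_BGR2HSV)
def roi(m,x0,x1,y0,y1):
    r=np.zeros_like(m);r[y0:y1,x0:x1]=m[y0:y1,x0:x1];return r
print(im[190,344],hsv[190,344],hsv[200,325],hsv[165,281])
white=cv2.inRange(hsv,(0,0,130),(180,60,255))
white=cv2.morphologyEx(roi(white,140,250,145,245),cv2.MORPH_OPEN,np.ones((3,3)))
print("jig",rect(c,white,.02))
blue=cv2.inRange(hsv,(105,100,20),(135,255,255))
print("glass",rect(c,roi(blue,170,220,175,225),.046))
print("done",rect(c,roi(blue,260,300,140,200),.034))
d=np.load("top0.npy")
# cork: height > 15mm
h=np.zeros(d.shape,np.uint8)
for v in range(150,225):
  for u in range(320,370):
    p=c["T"]@np.array([(u-c["cx"])/c["fx"]*d[v,u],-(v-c["cy"])/c["fy"]*d[v,u],-d[v,u],1])
    h[v,u]=255*(d[v,u]>0 and p[2]>.018)
print("free",rect(c,h,.028))
a=cv2.resize(im[140:255,140:250],None,fx=4.5,fy=4.5,interpolation=cv2.INTER_CUBIC)
b=cv2.resize(im[150:235,310:360],(300,517),interpolation=cv2.INTER_CUBIC)
cv2.imwrite("pics/crop1.png",np.hstack([a[:517],b]))
E
```

```text
[ 92 134 180] [ 14 125 180] [ 12 150 141] [127 124  68]
jig ((502.1, 157.3), [122.6, 199.3], np.float32(-72.7), [[414.0, 234.0], [473.0, 44.0], [590.0, 80.0], [531.0, 271.0]])
glass ((532.1, 184.7), [17.9, 22.9], np.float32(18.9), [[518.0, 189.0], [524.0, 173.0], [546.0, 180.0], [540.0, 197.0]])
done ((608.6, -81.5), [52.7, 98.2], np.float32(3.8), [[558.0, -59.0], [561.0, -111.0], [659.0, -105.0], [656.0, -52.0]])
free ((548.0, -265.2), [38.2, 120.6], np.float32(13.2), [[485.0, -260.0], [494.0, -298.0], [611.0, -270.0], [602.0, -233.0]])
```

View pics/crop1.png

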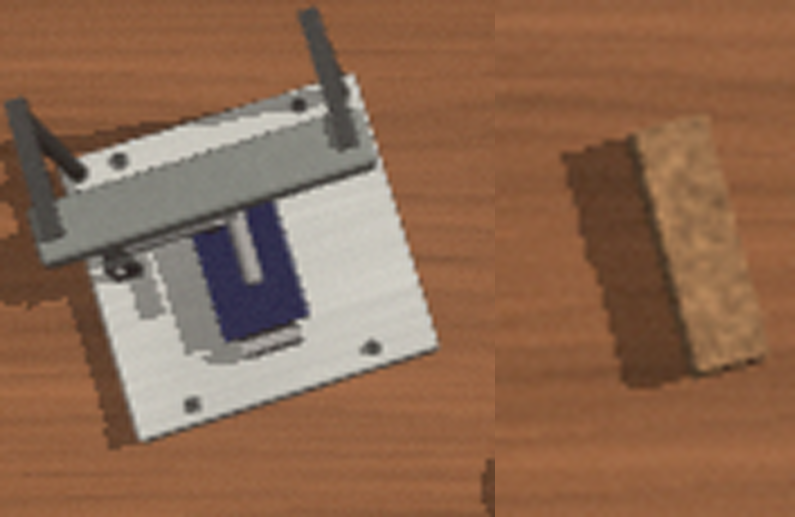

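The crop confirms the cork-topped block at top-view (344,190) as the empty rest. The jig's front corners, the glass front edge and the handle are visible too. Next I'll check the jig frame against the glass edge and handle tip. The move rows can't tilt the tool, so I'll also test in free space what the arm does beyond its upright reach.

```bash
python3 - <<'E'
from h import *
from plant import cams
c=cams.get_calibration("top")
a=np.radians(17.3);R=np.array([[np.cos(a),-np.sin(a)],[np.sin(a),np.cos(a)]])
o=np.array([534,167])
for n,(u,v),z in [("glassfront -50,28",(228,340),.046),("glassfront -50,-28",(308,312),.046),("handle end -27,-5",(254,282),.085),("barL 0,100",(45,265),.188),("barR 0,-100",(377,163),.188)]:
    p=ray(c,140+u/4.5,140+v/4.5,z)[:2]*1000
    print(n,p.round(0),(R.T@(p-o)).round(1))
E
python3 -m inch '[[0,50,0,0],[0,100,0,0],[0,150,0,0],[0,200,0,0],[0,250,0,0],[0,280,0,0],[0,300,0,0],[0,300,0,0]]'
python3 -c "
from plant import telemetry as t;s=t.get_state();print(s['t'],s['joints'],s['ee_pos'],s['ee_rot'])"
```

```text
glassfront -50,28 [473. 174.] [-55.8  24.3]
glassfront -50,-28 [491. 124.] [-54.1 -28.6]
handle end -27,-5 [504. 153.] [-32.8  -4.9]
barL 0,100 [499. 258.] [-6.5 97.3]
barR 0,-100 [557.  69.] [  -7.2 -100.1]
t: 0.9
ee_pos: [0.1993, 0.8047, 0.2426]
ee_rot: [0.38, 3.118, 0.01]
force: [1.4, 3.9, 21.3]
grip_width: 0.0853
finger_force: 0.0
0.9 [ 1.28368613e+00  1.11627080e+00  2.34032371e-01  6.07536307e-04
  1.78484492e+00 -4.41267512e-02] [0.19929627 0.8046792  0.24260707] [0.38047526 3.1179707  0.01013664]
```

```bash
python3 -m inch '[[0,50,0,0],[0,100,0,0],[0,150,0,0],[0,150,0,0]]'
python3 -c "
from plant import telemetry as t;s=t.get_state();print(s['t'],s['joints'],s['ee_pos'],s['ee_rot'])"
```

```text
t: 1.3
ee_pos: [0.2028, 0.8188, 0.2205]
ee_rot: [0.38, 3.112, 0.069]
force: [0.4, -0.7, -0.1]
grip_width: 0.0852
finger_force: 0.0
1.3 [ 1.28406135  1.14253743  0.23522422  0.00189667  1.71960456 -0.04358453] [0.20284891 0.8188365  0.22049044] [0.37974756 3.11232732 0.06888352]
```

```bash
python3 -m inch '[[0,50,0,0],[0,100,0,0],[0,150,0,0],[0,200,0,0],[0,250,0,0],[0,300,0,0],[0,350,0,0],[0,400,0,0]]'
python3 -c "
from plant import telemetry as t;s=t.get_state();print(s['t'],s['joints'],s['ee_pos'],s['ee_rot'])"
python3 -m inch '[[0,0,0,0]]'
python3 -c "
from plant import telemetry as t;s=t.get_state();print(s['t'],s['joints'],s['ee_pos'],s['ee_rot'])"
```

```text
t: 2.1
ee_pos: [0.2067, 0.8346, 0.1813]
ee_rot: [0.379, 3.107, 0.116]
force: [-0.2, 0.6, 0.1]
grip_width: 0.0854
finger_force: 0.0
2.1 [ 1.28458767  1.18963103  0.23560413  0.00325643  1.64194261 -0.04306203] [0.20671068 0.83461323 0.18126255] [0.37909515 3.1074136  0.11578526]
t: 2.2
ee_pos: [0.2067, 0.8345, 0.1806]
ee_rot: [0.379, 3.108, 0.114]
force: [0.3, 1.5, 0.2]
grip_width: 0.0858
finger_force: 0.0
2.2 [ 1.28461239  1.19014461  0.23604618  0.00322732  1.6420433  -0.04304189] [0.20665941 0.83449126 0.18061411] [0.37912006 3.1076184  0.11415243]
```

```bash
p(){ python3 -c "
from plant import telemetry as t;import numpy as np;s=t.get_state();j=s['joints'];print(s['t'],j.round(3),s['ee_pos'].round(3),'tilt deg',np.degrees(np.pi-j[1]-j[2]-j[4]).round(2))"; }
python3 -m inch '[[0,300,0,0]]' >/dev/null; p
python3 -m inch '[[0,300,0,0]]'>/dev/null; p
python3 -m inch '[[0,300,-300,0]]'>/dev/null; p
python3 -m inch '[[0,300,-300,0]]'>/dev/null; p
```

```text
2.3 [ 1.285  1.195  0.235  0.004  1.608 -0.043] [0.208 0.842 0.177] tilt deg 5.91
2.4 [ 1.285  1.201  0.235  0.006  1.575 -0.043] [0.21  0.849 0.173] tilt deg 7.46
2.5 [ 1.284  1.17   0.24   0.007  1.591 -0.043] [0.209 0.846 0.197] tilt deg 8.09
2.6 [ 1.284  1.129  0.236  0.008  1.607 -0.043] [0.209 0.843 0.235] tilt deg 9.73
```

```bash
cat > p.sh <<'E'
python3 -c "
from plant import telemetry as t;import numpy as np
from scipy.spatial.transform import Rotation as R
s=t.get_state();j=s['joints'];M=R.from_rotvec(s['ee_rot']).as_matrix();z=M[:,2];p=s['ee_pos']
print(s['t'],j.round(3),p.round(4),'r %.3f az %.1f'%(np.hypot(p[0],p[1]),np.degrees(np.arctan2(p[1],p[0]))),'lean %.2f az %.1f'%(np.degrees(np.arccos(-z[2])),np.degrees(np.arctan2(z[1],z[0]))),'y',M[:,1].round(3),'x',M[:,0].round(3),'F',s['force'].round(1),'grip',round(s['grip_width'],4),round(s['finger_force'],1))"
E
python3 -m inch '[[0,-49,-8,0],[0,-98,-16,0],[0,-147,-24,0],[0,-196,-32,0],[0,-245,-40,0],[0,-294,-48,0],[0,-343,-56,0],[0,-392,-64,0]]' >/dev/null; sh p.sh
python3 -m inch '[[0,-49,-8,0],[0,-98,-16,0],[0,-147,-24,0],[0,-196,-32,0]]' >/dev/null; sh p.sh
python3 -m inch '[[0,-300,-50,0]]' >/dev/null; sh p.sh
python3 -m inch '[[0,-300,-50,0]]' >/dev/null; sh p.sh
```

```text
3.4 [ 1.258  0.262  1.625  0.013  1.082 -0.075] [0.1351 0.5456 0.2332] r 0.562 az 76.1 lean 9.88 az 76.1 y [0.237 0.956 0.172] x [-0.971  0.24  -0.   ] F [-0.1 -0.1  1.1] grip 0.0852 0.0
3.8 [ 1.216 -0.203  2.11   0.022  1.064 -0.122] [0.0874 0.3531 0.231 ] r 0.364 az 76.1 lean 9.88 az 76.1 y [0.237 0.956 0.172] x [-0.971  0.24  -0.   ] F [-0.7  0.5  1.4] grip 0.0857 0.0
3.9 [ 1.195 -0.343  2.212  0.025  1.102 -0.143] [0.0754 0.3047 0.2306] r 0.314 az 76.1 lean 9.87 az 76.1 y [0.237 0.956 0.171] x [-0.971  0.24  -0.   ] F [ 0.7 -1.1  1.7] grip 0.0855 0.0
4.0 [ 1.166 -0.498  2.304  0.03   1.166 -0.172] [0.0634 0.2563 0.2302] r 0.264 az 76.1 lean 9.86 az 76.1 y [0.236 0.956 0.171] x [-0.971  0.24  -0.   ] F [-0.  -0.6  1.7] grip 0.0855 0.0
```

```bash
python3 -m inch '[[0,20,-49,0],[0,40,-98,0],[0,50,-147,0]]' >/dev/null; sh p.sh
python3 -m inch '[[0,-100,-300,0]]' >/dev/null; sh p.sh
python3 -m inch '[[0,-300,-50,0]]' >/dev/null; sh p.sh
python3 -m inch '[[0,-300,-50,0]]' >/dev/null; sh p.sh
```

```text
4.3 [ 1.182 -0.494  1.962  0.025  1.502 -0.146] [0.0695 0.2807 0.3803] r 0.289 az 76.1 lean 9.92 az 76.0 y [0.237 0.956 0.172] x [-0.971  0.241 -0.   ] F [-0.3  1.1 -1. ] grip 0.0854 0.0
4.4 [ 1.167 -0.546  1.891  0.027  1.626 -0.158] [0.064  0.2584 0.4244] r 0.266 az 76.1 lean 9.86 az 76.1 y [0.237 0.956 0.171] x [-0.971  0.24  -0.   ] F [ 0.6  0.3 -0.4] grip 0.0856 0.0
4.5 [ 1.121 -0.678  1.947  0.036  1.699 -0.201] [0.052  0.2099 0.4262] r 0.216 az 76.1 lean 10.11 az 75.8 y [0.235 0.956 0.176] x [-0.971  0.239 -0.001] F [ 1.1 -2.1  1. ] grip 0.0856 0.0
4.6 [ 1.055 -0.791  1.99   0.046  1.783 -0.261] [0.041  0.1669 0.424 ] r 0.172 az 76.2 lean 9.43 az 76.3 y [0.235 0.958 0.164] x [-0.971  0.239  0.   ] F [ -67.7 -145.8  -12.3] grip 0.0853 0.0
```

```bash
python3 -m inch '[[0,30,5,0],[0,60,10,0]]' >/dev/null; sh p.sh; python3 -c "
from plant import telemetry as t,ticket;print(t.get_state().keys(),dir(ticket))"
```

```text
4.8 [ 1.141 -0.628  1.93   0.031  1.672 -0.18 ] [0.0566 0.2274 0.4242] r 0.234 az 76.0 lean 9.76 az 75.7 y [0.239 0.956 0.169] x [-0.97   0.242 -0.001] F [ 0.8 -0.6  1.3] grip 0.0853 0.0
dict_keys(['t', 'joints', 'joint_velocities', 'joint_torque', 'ee_pos', 'ee_rot', 'force', 'ft_torque', 'finger_force', 'grip_width']) ['__class__', '__delattr__', '__dict__', '__dir__', '__doc__', '__eq__', '__format__', '__ge__', '__getattribute__', '__getstate__', '__gt__', '__hash__', '__init__', '__init_subclass__', '__le__', '__lt__', '__module__', '__ne__', '__new__', '__reduce__', '__reduce_ex__', '__repr__', '__setattr__', '__sizeof__', '__str__', '__subclasshook__', '__weakref__', 'job_done']
```

```bash
python3 -m inch '[[-30,-3,0,-4],[-70,-7,-1,-8],[-118,-12,-2,-14],[-165,-17,-3,-20],[-215,-22,-4,-26],[-265,-27,-5,-31],[-315,-32,-6,-31],[-365,-37,-7,-31]]' >/dev/null; sh p.sh
```

```text
5.6 [ 0.149 -0.25   1.703  0.154  1.622 -1.708] [0.3443 0.1232 0.4247] r 0.366 az 19.7 lean 9.61 az 75.4 y [-0.297  0.944  0.142] x [-0.954 -0.287 -0.088] F [1.1 0.9 0.5] grip 0.0854 0.0
```

```bash
cat > w.py <<'E'
# world delta (mm) -> tool delta
import sys,numpy as np
from plant import telemetry as t
from scipy.spatial.transform import Rotation as R
M=R.from_rotvec(t.get_state()['ee_rot']).as_matrix()
for a in sys.argv[1:]:
    print((M.T@np.array(eval(a),float)).round(1))
E
python3 w.py "(425,0,0)" "(300,-16,0)" "(0,0,100)"
```

```text
[-405.4 -126.4   17.9]
[-281.5 -104.3   10.1]
[ -8.8  14.2 -98.6]
```

```bash
python3 -m inch '[[-39,-29,-1,0],[-78,-58,-1,0],[-117,-87,-2,0],[-156,-116,-3,0],[-195,-145,-4,0],[-234,-174,-4,0],[-273,-203,-5,0],[-312,-232,-6,0]]' >/dev/null
python3 -m inch '[[-39,-29,-1,0],[-78,-58,-1,0],[-78,-58,-1,0]]' >/dev/null; sh p.sh;python3 w.py "(300,-16,0)" "(0,0,100)"
```

```text
6.7 [-0.14   0.912  0.234  0.182  1.962 -1.935] [ 0.7689 -0.0335  0.4087] r 0.770 az -2.5 lean 9.76 az 72.5 y [-0.296  0.945  0.14 ] x [-0.954 -0.284 -0.096] F [-1.1  1.1 22.6] grip 0.0853 0.0
[-281.6 -103.8   12.7]
[ -9.6  14.  -98.6]
```

Already at the limit (joint 3 = 0.234). I'll push outward one row per call.

```bash
python3 -m inch '[[-282,-104,13,0]]' >/dev/null
python3 -m inch '[[-282,-104,13,0]]' >/dev/null; sh p.sh
python3 -m inch '[[-282,-104,13,0]]' >/dev/null
python3 -m inch '[[-282,-104,13,0]]' >/dev/null; sh p.sh;python3 w.py "(300,-16,0)" "(0,0,100)"
```

```text
6.9 [-0.135  0.956  0.236  0.181  1.866 -1.938] [ 0.7975 -0.0326  0.3748] r 0.798 az -2.3 lean 10.91 az 57.9 y [-0.295  0.947  0.125] x [-0.95  -0.277 -0.142] F [1.3 0.7 0.7] grip 0.0852 0.0
7.1 [-0.131  0.991  0.236  0.182  1.779 -1.941] [ 0.8218 -0.0319  0.3486] r 0.822 az -2.2 lean 12.68 az 46.3 y [-0.293  0.95   0.109] x [-0.944 -0.27  -0.191] F [-0.3 -0.2  0. ] grip 0.0855 0.0
[-278.8 -103.2   43. ]
[-19.1  10.9 -97.6]
```

```bash
for i in 1; do :; done
python3 -m inch '[[-298,-92,-55,0]]' >/dev/null
python3 -m inch '[[-298,-92,-55,0]]' >/dev/null
python3 -m inch '[[-298,-92,-55,0]]' >/dev/null
python3 -m inch '[[-298,-92,-55,0]]' >/dev/null; sh p.sh;python3 w.py "(300,-16,0)" "(0,0,100)"
```

```text
7.5 [-0.127  0.994  0.235  0.187  1.666 -1.937] [ 0.8471 -0.0298  0.3512] r 0.848 az -2.0 lean 17.55 az 30.6 y [-0.287  0.955  0.076] x [-0.922 -0.254 -0.292] F [-0.4 -0.3 -0.5] grip 0.0852 0.0
[-272.6 -101.2   75.3]
[-29.2   7.6 -95.3]
```

```bash
python3 -m inch '[[-302,-94,-20,0]]' >/dev/null
python3 -m inch '[[-302,-94,-20,0]]' >/dev/null
python3 -m inch '[[-302,-94,-20,0]]' >/dev/null
python3 -m inch '[[-302,-94,-20,0]]' >/dev/null
python3 -m inch '[[-302,-94,-10,0]]' >/dev/null
python3 -m inch '[[-302,-94,-5,0]]' >/dev/null; sh p.sh;python3 w.py "(300,-16,0)" "(0,0,100)"
```

```text
8.1 [-0.123  1.002  0.236  0.195  1.494 -1.934] [ 0.8843 -0.0288  0.3574] r 0.885 az -1.9 lean 25.97 az 19.1 y [-0.27   0.963  0.03 ] x [-0.87  -0.23  -0.437] F [0.2 0.9 0.1] grip 0.0855 0.0
[-257.2  -96.3  121.8]
[-43.7   3.  -89.9]
```

```bash
python3 -m inch '[[-290,-94,40,0]]' >/dev/null
python3 -m inch '[[-290,-94,40,0]]' >/dev/null; sh p.sh
```

```text
8.3 [-0.121  1.013  0.236  0.197  1.427 -1.935] [ 0.8991 -0.0287  0.3535] r 0.900 az -1.8 lean 28.91 az 16.7 y [-0.262  0.965  0.015] x [-0.847 -0.223 -0.483] F [0.6 0.9 0.2] grip 0.0854 0.0
```

```bash
python3 w.py "(-474,157,-94)"
```

```text
[ 411.8  274.4 -115.3]
```

```bash
python3 -m inch '[[37,25,-11,-1],[75,50,-22,-1.8],[112,75,-32,-1.8],[150,100,-42,-1.8],[187,125,-52,-1.8],[225,150,-63,-1.8],[262,175,-73,-1.8],[300,200,-84,-1.8]]' >/dev/null
python3 -m inch '[[37,25,-10,0],[75,50,-21,0],[112,74,-31,0],[112,74,-31,0]]' >/dev/null; sh p.sh
python3 - <<'E'
from plant import cams
import cv2,numpy as np,pickle
c=cams.get_calibration("wrist");im,d=cams.capture("wrist");cv2.imwrite("pics/w1.png",im);np.save("w1.npy",d);pickle.dump(c,open("w1.pkl","wb"))
E
```

```text
9.5 [ 0.099 -0.072  1.961  0.137  0.763 -1.842] [0.4787 0.1055 0.2697] r 0.490 az 12.4 lean 28.74 az 17.0 y [-0.291  0.957  0.001] x [-0.839 -0.255 -0.481] F [0.8 0.1 1. ] grip 0.085 0.0
```

View pics/w1.png

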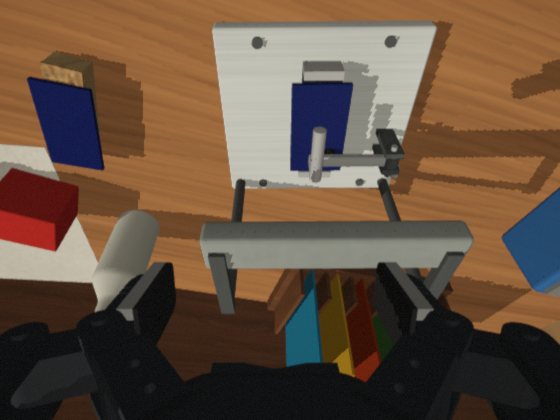

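Wrist view: jig base front corners are at (216,24) and (435,24), the glass spans (291,83) to (351,170), and the handle runs from its free end (319,130) to about (317,178). The lamp bar lies below it in the picture, in front of the tool.

Run:
```python
from h import *
import pickle
c=pickle.load(open("w1.pkl","rb"));d=np.load("w1.npy");im=cv2.imread("pics/w1.png")
def pt(u,v):
    z=d[v,u];return (c["T"]@np.array([(u-c["cx"])/c["fx"]*z,-(v-c["cy"])/c["fy"]*z,-z,1]))[:3]*1000
a=np.radians(17.2);R=np.array([[np.cos(a),-np.sin(a)],[np.sin(a),np.cos(a)]]);o=np.array([529,164.4])
J=lambda p:(R.T@(np.array(p[:2])-o)).round(1)
for uv in[(319,135),(319,145),(318,155),(318,170)]: p=pt(*uv);print("handle top",p.round(1),J(p))
p=ray(c,319,128.5,.085)*1000;print("h end",J(p))
for uv in[(216,24),(435,24)]:p=ray(c,*uv,.02)*1000;print("jig corner",p.round(0),J(p))
hsv=cv2.cvtColor(im,cv2.COLOR_BGR2HSV);m=cv2.inRange(hsv,(105,100,20),(135,255,255));r=np.zeros_like(m);r[70:185,280:360]=m[70:185,280:360]
r=cv2.morphologyEx(r,cv2.MORPH_CLOSE,np.ones((15,15)));x=rect(c,r,.046);print("glass",x,J(x[0]))
for b in x[3]:print(J(b))
```

```text
handle top [508.7 155.   88. ] [-22.1  -3. ]
handle top [517.6 158.5  89.3] [-12.7  -2.3]
handle top [527.7 161.6  89.7] [-2.  -2.3]
handle top [544.3 168.4  89. ] [15.8 -0.7]
h end [-26.7  -3.1]
jig corner [469.  49.  20.] [-91.  -92.2]
jig corner [414. 232.  20.] [-90.1  98.2]
glass ((528.1, 166.4), [54.2, 100.8], np.float32(17.9), [[472.0, 177.0], [488.0, 125.0], [584.0, 156.0], [568.0, 208.0]]) [-0.3  2.2]
[-50.7  28.9]
[-50.8 -25.5]
[ 50.1 -24.3]
[50.1 30.1]
```

```bash
python3 w.py "(-5.8,38.4,-103.2)"
```

```text
[45.  38.4 93.1]
```

```bash
python3 -m inch '[[18,16,38,0],[36,31,75,0],[45,38,93,0],[45,38,120,0],[45,38,150,0],[45,38,170,0],[45,38,183,0],[45,38,183,0]]' >/dev/null; sh p.sh
python3 -m inch '[[0,0,0,0],[0,0,0,0],[0,0,0,0]]' - 25 >/dev/null; sh p.sh
```

```text
10.35 [ 0.205  0.333  2.003  0.14   0.309 -1.781] [0.5191 0.1548 0.0873] r 0.542 az 16.6 lean 28.71 az 16.8 y [-0.289  0.957  0.   ] x [-0.84  -0.253 -0.48 ] F [-0.2  0.2  1.1] grip 0.0854 0.0
10.65 [ 0.205  0.327  2.005  0.14   0.31  -1.781] [0.5184 0.155  0.0895] r 0.541 az 16.6 lean 28.87 az 16.8 y [-0.289  0.957  0.   ] x [-0.838 -0.253 -0.483] F [ 0.1 -0.5  0.1] grip 0.0855 0.0
```

```bash
python3 -m inch '[[4,2,0,0],[4,2,0,0],[4,2,0,0],[4,2,0,0],[4,2,0,0],[4,2,0,0],[4,2,0,0]]' 1 25 >/dev/null; sh p.sh
```

```text
11.35 [ 0.212  0.326  2.015  0.138  0.303 -1.775] [0.5138 0.1571 0.0868] r 0.537 az 17.0 lean 28.76 az 17.0 y [-0.291  0.957  0.001] x [-0.839 -0.254 -0.481] F [-5.3 15.1  2.1] grip 0.0108 24.6
```

```bash
python3 -m inch '[[-3,4,-5,0],[-5.6,6,-10.2,0],[-8,9,-15,0],[-10.8,12,-19.7,0],[-13,16,-24,0],[-15.5,20,-28.3,0],[-17.6,25,-32,0],[-19.6,29.6,-35.8,0]]' >/dev/null; sh p.sh
```

```text
12.15 [ 0.276  0.245  1.992  0.016  0.401 -1.6  ] [0.5061 0.1827 0.1287] r 0.538 az 19.9 lean 28.84 az 16.6 y [-0.287  0.958 -0.001] x [-0.839 -0.252 -0.482] F [ -4.6 -22.2  15. ] grip 0.0109 27.5
```

```bash
python3 -m inch '[[-4,8.3,-7.5,0],[-6.7,19.6,-12.3,0],[-8.5,31.7,-15.4,0],[-9.4,44.1,-17,0]]' >/dev/null; sh p.sh
```

```text
12.55 [ 0.381  0.222  1.966 -0.097  0.455 -1.407] [0.4927 0.2265 0.1476] r 0.542 az 24.7 lean 28.78 az 16.8 y [-0.289  0.957 -0.   ] x [-0.839 -0.253 -0.481] F [-2.  -3.8  0.4] grip 0.011 26.6
```

```bash
python3 -m inch '[[0,12.6,0,0],[1,25,1.8,0],[2.8,37,5,0],[5.5,48,10,0],[8.5,57,15.3,0],[8.5,57,15.3,0]]' >/dev/null; sh p.sh
python3 -m inch '[[0,0,0,0],[0,0,0,0],[0,0,0,0]]' -1 >/dev/null; sh p.sh
python3 -m inch '[[0,0,-30,0],[0,0,-70,0],[0,0,-110,0],[0,0,-150,0],[0,0,-150,0]]' >/dev/null; sh p.sh
```

```text
13.15 [ 0.51   0.281  1.943 -0.244  0.437 -1.159] [0.4757 0.2819 0.1289] r 0.553 az 30.6 lean 28.73 az 16.9 y [-0.29   0.957  0.   ] x [-0.839 -0.254 -0.481] F [-3.2  3.3  0.4] grip 0.0106 27.0
13.45 [ 0.507  0.279  1.943 -0.244  0.438 -1.16 ] [0.4766 0.2807 0.1298] r 0.553 az 30.5 lean 28.81 az 16.8 y [-0.288  0.957  0.   ] x [-0.839 -0.253 -0.482] F [0.2 0.2 0.3] grip 0.0541 0.0
13.95 [ 0.549 -0.077  1.977 -0.179  0.753 -1.215] [0.4071 0.2602 0.2662] r 0.483 az 32.6 lean 29.23 az 17.1 y [-0.289  0.957  0.002] x [-0.836 -0.251 -0.488] F [ 0.8 -0.1 -0.1] grip 0.0853 0.0
```

```bash
python3 -m inch '[[7,-35,0,0],[14,-70,20,0],[22,-105,40,0],[29,-125,54,0],[29,-125,54,0],[29,-125,54,0]]' >/dev/null; sh p.sh
python3 - <<'E'
from h import *
from plant import cams
c=cams.get_calibration("wrist");im,d=cams.capture("wrist");cv2.imwrite("pics/w2.png",im)
hsv=cv2.cvtColor(im,cv2.COLOR_BGR2HSV);m=cv2.inRange(hsv,(105,100,20),(135,255,255));r=np.zeros_like(m);r[20:260,200:400]=m[20:260,200:400]
print(rect(c,r,.046))
E
```

```text
14.55 [ 0.208 -0.039  2.109  0.075  0.573 -1.707] [0.444  0.1402 0.1995] r 0.466 az 17.5 lean 28.75 az 16.8 y [-0.287  0.958  0.   ] x [-0.84  -0.252 -0.481] F [ 0.8 -0.6 -0.2] grip 0.0853 0.0
((527.3, 166.4), [54.0, 101.1], np.float32(17.7), [[471.0, 177.0], [487.0, 125.0], [584.0, 156.0], [567.0, 207.0]])
```

View pics/w2.png

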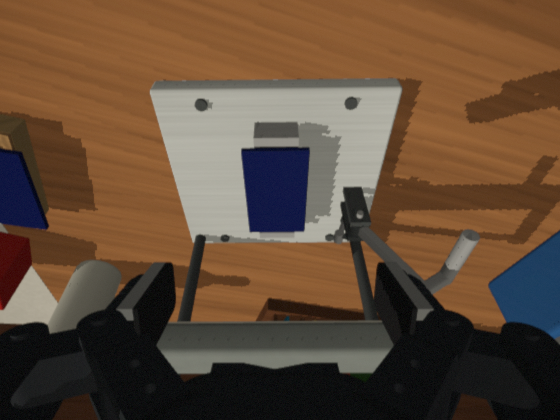

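The finger stands open with its handle at (460,250), and the glass is still in place at (243,148) to (308,233), within 1 mm of where it was. Going in to grip it.

```bash
python3 -m inch '[[-2,1,40,-0.8],[-2,1,85,-0.8],[-2,1,120,-0.8],[-2,1,145,-0.8],[-2,1,160,-0.8],[-2,1,170,-0.8],[-2,1,176,-0.8],[-2,1,176,-0.8]]' >/dev/null; sh p.sh
python3 -m inch '[[0,0,0,0],[0,0,0,0]]' >/dev/null; sh p.sh
```

```text
15.4 [ 0.228  0.437  1.986  0.148  0.219 -1.787] [0.5264 0.1671 0.0464] r 0.552 az 17.6 lean 28.79 az 16.9 y [-0.301  0.953 -0.006] x [-0.835 -0.267 -0.482] F [ 0.8  0.4 -0.3] grip 0.0854 0.0
15.6 [ 0.227  0.436  1.986  0.148  0.22  -1.787] [0.5265 0.1667 0.0472] r 0.552 az 17.6 lean 28.84 az 16.8 y [-0.301  0.954 -0.006] x [-0.834 -0.267 -0.482] F [-0.1  0.4  0.5] grip 0.0852 0.0
```

```bash
python3 -m inch '[[0,0,0,0],[0,0,0,0],[0,0,0,0],[0,0,0,0],[0,0,0,0],[0,0,0,0]]' 1 30 >/dev/null; sh p.sh
python3 - <<'E'
from plant import cams
import cv2
im,d=cams.capture("wrist");cv2.imwrite("pics/w3.png",im)
E
```

```text
16.2 [ 0.227  0.436  1.986  0.148  0.22  -1.787] [0.5264 0.1666 0.0468] r 0.552 az 17.6 lean 28.81 az 16.8 y [-0.301  0.954 -0.006] x [-0.835 -0.266 -0.482] F [-4.4 -0.7  7.2] grip 0.0551 30.0
```

View pics/w3.png

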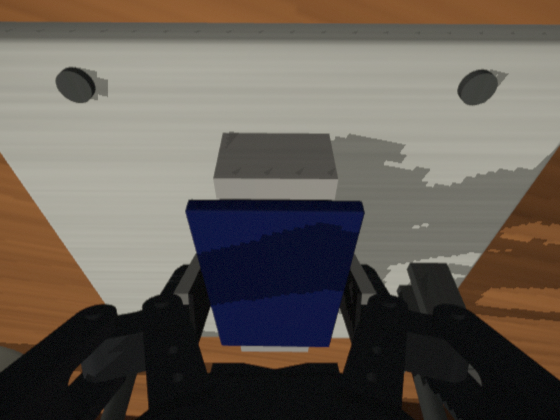

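Gripped: both pads sit on the long edges, at a width of 55 mm and 30 N. Lifting.

```bash
python3 -m inch '[[-2,0,-4,0],[-4,0,-7.5,0],[-6,0,-11,0],[-7,0,-13,0],[-7,0,-30,0],[-7,0,-60,0],[-7,0,-95,0],[-7,0,-130,0]]' >/dev/null; sh p.sh
python3 -m inch '[[0,0,-30,0],[0,0,-40,0],[0,0,-40,0]]' >/dev/null; sh p.sh;python3 w.py "(0,-400,0)" "(100,0,0)" "(0,0,100)"
```

```text
17.05 [ 0.218  0.089  2.075  0.079  0.479 -1.721] [0.4714 0.1501 0.1645] r 0.495 az 17.7 lean 28.74 az 16.8 y [-0.301  0.954 -0.006] x [-0.835 -0.267 -0.481] F [-0.3  0.2 -0.5] grip 0.0553 32.4
17.35 [ 0.214 -0.014  2.085  0.072  0.568 -1.715] [0.454  0.1448 0.1998] r 0.477 az 17.7 lean 28.92 az 16.8 y [-0.301  0.954 -0.007] x [-0.834 -0.266 -0.484] F [ 0.1  0.3 -1.6] grip 0.0552 32.4
[ 106.5 -381.5  -56. ]
[-83.4 -30.1  46.3]
[-48.4  -0.7 -87.5]
```

```bash
python3 -m inch '[[4,-20,-1,0],[10,-55,-2,0],[18,-95,-4,0],[26,-135,-6,0],[33,-175,-8,0],[41,-215,-9,0],[48,-255,-11,0],[56,-295,-12,0]]' >/dev/null; sh p.sh
python3 -m inch '[[8,-40,-2,0],[15,-80,-4,0],[21,-111,-5,2],[21,-111,-5,2],[21,-111,-5,2]]' >/dev/null; sh p.sh
python3 - <<'E'
from h import *
from plant import cams
c=cams.get_calibration("wrist");im,d=cams.capture("wrist");cv2.imwrite("pics/w4.png",im)
for p in[(491.5,-278.7,28),(606.5,-251.5,28)]:print(proj(c,np.array(p)/1000).round(0))
E
python3 w.py "(100,0,0)" "(0,100,0)" "(0,0,100)"
```

```text
18.15 [-0.447  0.133  1.926  0.425  0.758 -2.554] [ 0.5026 -0.1305  0.1962] r 0.519 az -14.6 lean 26.62 az 13.6 y [-0.265  0.964 -0.016] x [-0.86  -0.244 -0.448] F [ 0.6  0.1 -0.8] grip 0.0553 32.4
18.65 [-0.571  0.255  1.745  0.383  0.858 -2.554] [ 0.5289 -0.2211  0.2055] r 0.573 az -22.7 lean 24.49 az 10.3 y [-0.198  0.98  -0.009] x [-0.891 -0.184 -0.414] F [ 0.4 -0.3 -0.7] grip 0.0549 32.4
[207.  41.]
[228. 177.]
[-89.1 -19.9  40.8]
[-18.5  98.    7.5]
[-41.5  -0.9 -91. ]
```

View pics/w4.png

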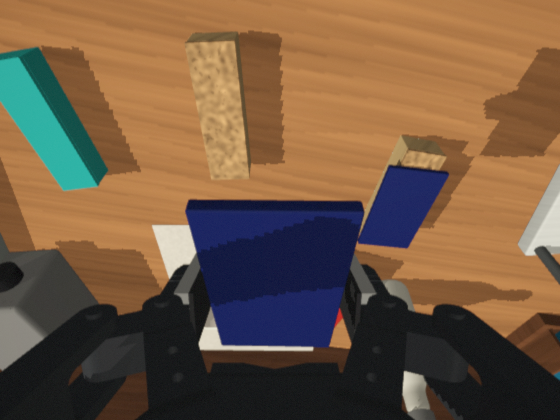

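The cork rest runs from (213,43) to (229,179), which matches the projected pose within about 5 mm, so its yaw is nearer 11° and its centre about 2 mm towards +y. Joint 6 has reached its end, so I'll turn slightly to free it.

```bash
python3 -m inch '[[3,-7,10,2],[7,-17,23,2.5],[11,-29,38,2.5],[15,-40,52,2.5],[17,-44,59,2.5],[17,-44,59,2.5]]' >/dev/null; sh p.sh
python3 w.py "(100,0,0)" "(0,100,0)" "(0,0,100)"
python3 - <<'E'
from plant import telemetry as t
from scipy.spatial.transform import Rotation as R
import numpy as np
M=R.from_rotvec(t.get_state()['ee_rot']).as_matrix()
M0=np.array([[-.835,-.301,0],[-.266,.954,0],[-.482,-.006,0]]);M0[:,2]=np.cross(M0[:,0],M0[:,1])
a=np.radians(17.6);G=np.array([[np.cos(a),-np.sin(a),0],[np.sin(a),np.cos(a),0],[0,0,1]])
N=M@M0.T@G;print("glass axes",N.round(3),"yaw",np.degrees(np.arctan2(N[1,0],N[0,0])),"offset",M@M0.T@np.array([1.3,-.2,-6.8]))
E
```

```text
19.3 [-0.594  0.406  1.681  0.397  0.786 -2.554] [ 0.5535 -0.2558  0.1507] r 0.610 az -24.8 lean 23.66 az 9.0 y [-0.146  0.989  0.005] x [-0.907 -0.131 -0.401] F [ 0.5 -0.9 -1.4] grip 0.0555 32.4
[-90.7 -14.6  39.6]
[-13.1  98.9   6.3]
[-40.1   0.5 -91.6]
glass axes [[ 0.985 -0.147  0.09 ]
 [ 0.147  0.989  0.002]
 [-0.09   0.011  0.996]] yaw 8.486934348506502 offset [ 0.63223133 -0.41896797 -6.88770582]
```

```bash
python3 -m inch '[[8,-2,15,0.5],[18,-4,34,0.5],[30,-5,56,0.5],[40,-6.6,73,0.5],[43,-6.6,80,0.5],[43,-6.6,80,0.5]]' >/dev/null; sh p.sh
python3 w.py "(100,0,0)" "(0,100,0)" "(0,0,100)"
```

```text
19.9 [-0.571  0.538  1.703  0.408  0.637 -2.555] [ 0.5592 -0.2534  0.0691] r 0.614 az -24.4 lean 21.99 az 6.3 y [-0.115  0.993 -0.002] x [-0.921 -0.107 -0.374] F [-0.  -0.1 -1.6] grip 0.0553 32.4
[-92.1 -11.5  37.2]
[-10.7  99.3   4.1]
[-37.4  -0.2 -92.7]
```

```bash
python3 -m inch '[[7,-6,2,0],[14,-10,6,0],[21,-12,12,0],[24,-12,16,0],[24,-12,16,0]]' - 30 >/dev/null; sh p.sh
python3 w.py "(100,0,0)" "(0,100,0)" "(0,0,100)"
```

```text
20.4 [-0.584  0.566  1.71   0.395  0.609 -2.555] [ 0.5517 -0.2622  0.0503] r 0.611 az -25.4 lean 21.00 az 4.5 y [-0.101  0.995 -0.009] x [-0.929 -0.098 -0.358] F [-0.1  0.4 -0.5] grip 0.055 32.4
[-92.9 -10.1  35.7]
[-9.8 99.5  2.8]
[-35.8  -0.9 -93.4]
```

```bash
python3 -m inch '[[3,0,3,0],[6.6,0,6,0],[6.6,0,6,0]]' - 20 >/dev/null; sh p.sh
python3 -m inch '[[0.7,0,2,0],[1.4,0,4,0],[1.4,0,4,0]]' >/dev/null; sh p.sh
```

```text
20.7 [-0.584  0.573  1.717  0.395  0.596 -2.555] [ 0.5494 -0.2613  0.0436] r 0.608 az -25.4 lean 20.77 az 4.0 y [-0.098  0.995 -0.011] x [-0.93  -0.096 -0.354] F [ 0.1  0.6 -0.2] grip 0.0557 32.4
21.0 [-0.582  0.58   1.715  0.396  0.589 -2.555] [ 0.5506 -0.2614  0.0405] r 0.609 az -25.4 lean 20.79 az 3.8 y [-0.097  0.995 -0.012] x [-0.93  -0.095 -0.355] F [-3.6  0.1  5.1] grip 0.0553 32.8
```

Contact is at 5 N. I'll press a little further so the glass pivots flat.

```bash
python3 -m inch '[[1.4,0,1.5,0],[2.8,0,3,0],[2.8,0,3,0]]' >/dev/null; sh p.sh
python3 - <<'E'
from plant import cams
import cv2
im,d=cams.capture("side");b=cv2.resize(im[200:400,220:420],(600,600),interpolation=cv2.INTER_CUBIC);cv2.imwrite("pics/s2.png",b)
E
```

```text
21.3 [-0.582  0.584  1.717  0.396  0.582 -2.555] [ 0.55   -0.2613  0.0375] r 0.609 az -25.4 lean 20.73 az 3.5 y [-0.096  0.995 -0.013] x [-0.931 -0.094 -0.354] F [-1.4 -1.1  5.7] grip 0.0553 32.6
```

View pics/s2.png

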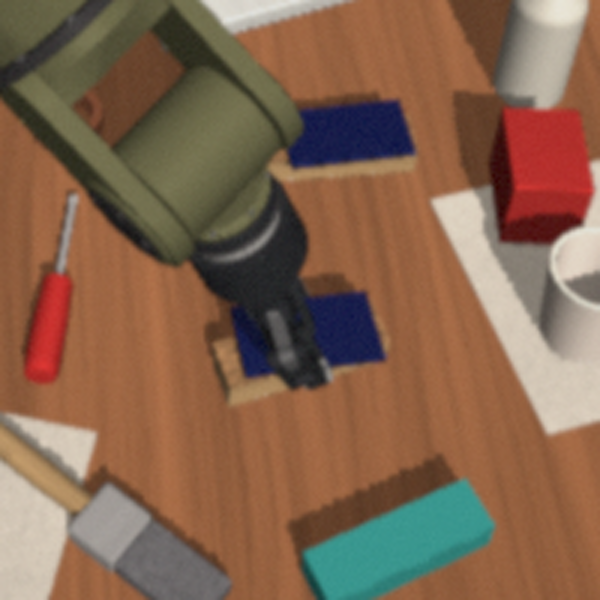

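The glass lies across the cork rest at crop (308,335), close to its middle. One more small press, then release and back off.

```bash
python3 -m inch '[[1.5,0,1.2,0],[2.5,0,2,0],[2.5,0,2,0]]' >/dev/null; sh p.sh
python3 -m inch '[[0,0,0,0],[0,0,0,0],[0,0,0,0],[0,0,0,0]]' -1 >/dev/null; sh p.sh
python3 -m inch '[[0,0,-20,0],[0,0,-60,0],[0,0,-100,0],[0,0,-140,0],[0,0,-140,0]]' >/dev/null; sh p.sh
python3 - <<'E'
from h import *
from plant import cams
for n,z in(("wrist",.034),("top",.034)):
    c=cams.get_calibration(n);im,d=cams.capture(n);cv2.imwrite(f"pics/{n}9.png",im)
    hsv=cv2.cvtColor(im,cv2.COLOR_BGR2HSV);m=cv2.inRange(hsv,(105,100,20),(135,255,255))
    u,v=proj(c,np.array([.548,-.264,.034])).astype(int);q=np.zeros_like(m);s=170 if n=="wrist" else 45
    v0,u0=max(v-s,0),max(u-s,0);q[v0:v+s,u0:u+s]=m[v0:v+s,u0:u+s];print(n,(u,v),rect(c,q,z))
    k=cv2.inRange(hsv,(8,70,120),(22,160,255)) 
    pts=[proj(c,np.array(p)).round(0).tolist() for p in((.4915,-.2787,.028),(.6065,-.2515,.028))];print("rest ends expected",pts)
im=cv2.imread("pics/wrist9.png");t=cv2.resize(cv2.imread("pics/top9.png")[130:240,130:420],None,fx=2.7,fy=2.7)
cv2.imwrite("pics/f.png",np.vstack([cv2.resize(im[:300],(560,300)),cv2.resize(t,(560,212))]))
E
```

```text
21.65 [-0.581  0.587  1.719  0.396  0.577 -2.555] [ 0.5495 -0.2612  0.0355] r 0.608 az -25.4 lean 20.70 az 3.2 y [-0.094  0.995 -0.015] x [-0.931 -0.093 -0.353] F [ 3.3 -0.6  4.7] grip 0.0554 32.3
22.05 [-0.581  0.588  1.721  0.395  0.578 -2.555] [ 0.5483 -0.2605  0.0343] r 0.607 az -25.4 lean 20.53 az 3.6 y [-0.095  0.995 -0.012] x [-0.932 -0.093 -0.351] F [-0.6 -0.4  0.2] grip 0.0854 0.0
22.55 [-0.642  0.294  1.771  0.317  0.816 -2.498] [ 0.4998 -0.2647  0.1707] r 0.566 az -27.9 lean 20.88 az 2.7 y [-0.094  0.995 -0.018] x [-0.93  -0.094 -0.356] F [0.4 0.2 0.4] grip 0.0857 0.0
wrist (np.int64(273), np.int64(195)) ((551.3, -261.0), [54.6, 99.5], np.float32(5.4), [[499.0, -239.0], [504.0, -293.0], [603.0, -284.0], [598.0, -229.0]])
rest ends expected [[260.0, 125.0], [281.0, 245.0]]
top (np.int64(343), np.int64(189)) ((560.8, -261.2), [52.9, 79.6], np.float32(5.2), [[519.0, -239.0], [524.0, -291.0], [603.0, -284.0], [598.0, -231.0]])
rest ends expected [[349.0, 209.0], [339.0, 170.0]]
```

View pics/f.png

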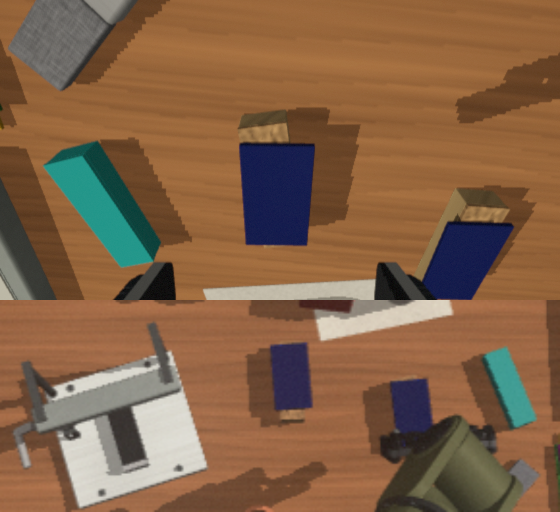

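The glass lies flat on the cork rest at (551,-261) mm, yaw 5.4°. That puts it about 4 mm off along, 3 mm off across and 8° off in angle, all within tolerance. The finger is still open, the gripper is clear, and the other blank has not moved.

```bash
python3 -c "
from plant import ticket;print(ticket.job_done())"
```

```text
the job is handed in; nothing more can be done
None
```

Job handed in, no verdict shown: by my measurements the glass lies flat on the cork rest (about 4 mm and 3 mm off centre, 8° off lengthwise) with the finger open, but one wrist-force reading hit about 160 N (limit 120 N) when joint 2 ran to its end in free space at 4.6 s, and joints 2 and 6 sat about 0.005 rad past their listed ranges, so the run may be failed on either count.

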